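# Pop the touch-latch lid of the thread box on a fly-tying bench

### The arm

A 6-joint arm with a two-finger parallel gripper is mounted at the origin on the work surface. World frame = base frame: x ahead of the robot, y to its left, z up, the work surface at z = 0. Lengths are in m, angles in rad, forces in N, time in s.
With the tool pointing down it reaches from about 0.325 to 0.75 m from the base axis. Payload 7.6 kg.
Tool frame: the origin (TCP) lies midway between the tips of the shut fingers; the grasp point (between the pads) lies 19 mm behind it (robot.pinch_z is the distance from the TCP to the grasp point, in m); z points along the fingers, y is the direction in which the jaws open and shut (so a half turn about z gives the same grasp; the last joint's range is limited). The gripper opens to 85 mm and grips with 20 to 120 N. Pads are 22 mm wide; open, the fingers measure 114 mm over their backs; the gripper's body (76 mm by 85 mm) begins 54 mm behind the grasp point. The pads swing forward as they close: fully open they stand 13 mm farther back than shut.
Start: joints at [1.06, 0.052, 1.401, -0, 1.689, -0.07], TCP at [0.224, 0.475, 0.231] pointing down, gripper open.
Joint ranges: [-2.9, 2.9], [-0.91, 2.17], [0.12, 2.37], [-1.06, 4.2], [0.26, 2.73], [-2.93, 2.93]. Speed limits (rad/s): [2.57, 2.57, 3.01, 3.14, 3.14, 3.14].

### API

Orientations are given as [roll, pitch, yaw] about the fixed x, y, z axes, in that order (R = Rz(yaw) Ry(pitch) Rx(roll)).
In Python, from station import robot, eoat, kin, optics, order, finder gives the robot as it stands. The module is installed in compiled form; this text tells all that it offers. Calls block until the motion is done:
- robot.movep(position, orientation): joint-space move of the TCP to a pose.
- robot.move_straight(position, attitude=None, max_speed=0.15): straight line of the TCP; attitude=None keeps the orientation; max_speed is the mean speed in m/s.
- robot.set_joints(angles): joint-space move.
- eoat.move_gripper(opening, force=None): finger opening in m; force is the grip in N (None keeps the last); returns when the fingers have stopped.
- robot.hold(seconds).
- kin.solve_ik(position, orientation): joint angles nearest the present ones, or None.
- robot.state(): the state.
- optics.capture(name): name is "scene" or "top" or "wrist"; returns the picture (400x640x3 uint8, blue, green, red); there is no depth.
- optics.camera_info(name): a dict with "mtx" (3x3 intrinsics, pixels), "extrinsics" (4x4, takes a point from camera to world coordinates); the wrist camera has in their place "mount" (4x4, takes a point from camera to tool coordinates, whose origin is the TCP and whose axes are the flange's). Camera axes: x right, y up, looking along -z (the intrinsics and any distortion apply to the point x, -y, -z); pixel columns grow to the right and rows downward; lengths in m; the calibration is good to about 2 mm. The wrist camera is an equidistant fisheye: a pixel r from the principal point sees the ray r / f radians off the axis. A picture is of the moment at which its call begins: read the wrist's pose just before it. camera_info takes no time and is no camera call.
A pose or a line that the arm cannot do raises robot.Unreachable and nothing moves.
- order.hand_in(): hands the job in, once; it reports no verdict.
Trained networks look in the newest picture that a camera, given by its name, has taken for a name from the list of things; names that differ only in an ending like _2 or _b are one class to them, and where a whole thing is asked for, a point or a joint stands for the part that bears it (a point fixed in the world has none). Each returns a list of dicts, best first, with "score" (0 to 1); they miss things now and then, are a little off and sometimes report something else, mostly with a low value. They report only what shows in the picture. A call takes as long as a camera call. They do not tell look-alikes from the thing itself.
- finder.cut_out(target, camera): "mask" (400x640 bool, what is visible of it) and "box" ([left, top, right, bottom] in pixels, round what is visible of it).
The state is a dict: "time": time; "q": joint angles; "joint_velocities": joint speeds; "joint_efforts": joint torques, N m; "position": TCP position; "tcp_rot": TCP orientation; "ft_force": force on the tool from outside, world axes, zero at the start; "moment": the same for the moment, N m; "opening": finger opening in m.
Only numpy, scipy, OpenCV 4.12 (cv2) and the standard library are available. Lean on these libraries where they do the work, as an engineer would, in place of code of your own. Each camera call takes 0.05 s, during which the arm holds its last target. There are 200 camera calls.

### The job

The line tin is standing on the orange lid, and the thread is in the box beneath it. Without gripping or lifting the tin, push it gently sideways with the outside of the fingers until it stands wholly on the bare deck between the two boxes; then press the white spot at the front of the orange lid so that its touch catch lets go, and come away so that the lid springs ajar. Keep the blue lid shut, and leave the cement bottle on it, the reel and the green fly box where they are.

Things in the scene. Friction and masses are not known exactly. Their poses are not given: they have to be found in the camera images.
- organiser: almond-coloured plastic bench organiser, fixed: a drawer unit 190 mm deep (x) x 430 mm wide (y) x 58 mm high that carries, left to right, a touch-lid box, a bare deck and another touch-lid box. Origin: centre of its underside, on the bench. Its x axis points from the drawer fronts (the robot's side) to the back, y along the row of boxes to the left, z up. The two boxes sit with their centres 145 mm either side of the origin along y; which one is orange varies.
- deck (a point): centre of the bare fixed deck between the boxes, on its top face, 108 mm above the bench; deck 149 mm wide (organiser y) x 170 mm deep (organiser x), almond, with nothing on it
- tin_centre (a point): red round line tin, 72 mm across x 24 mm high, about 0.13 kg, flat on the orange lid; this point is its centre, half-way up. Slides on the lid and deck with a friction coefficient of about 0.5 to 0.75.
- orange_lid (a joint): orange lid (rad), 157 mm front to back x 128 wide, hinged at the back. 0 = shut, latched (top 109.5 mm above the bench, 1.5 above deck and rim); grows as the front rises; negative = pressed in. Pressing the spot takes 3 to 4 N; the catch lets go 2.5 to 4 mm down, solid stop 5 mm down (-0.036). As the finger then rises the lid follows, to a stop at 0.40 (front 60 mm up). It never re-latches.
- orange_lid_spot (a point): centre of the white press spot (18 mm disc, flush) on the top face of the orange lid, 15 mm behind the middle of its front edge and 142 mm in front of its hinge line; moves with the lid. The box's centre lies 64 mm behind it along the organiser's x.
- blue_lid (a joint): the blue lid of the other box, same make: values as for the orange lid; shut (0) at the start and to stay so.
- blue_lid_spot (a point): centre of the white press spot on the blue lid, placed as on the orange one
- bottle_centre (a point): amber glass bottle of head cement with a black cap, 32 mm across x 57 mm high, standing loose on the blue lid; this point is half-way up it
- reel_centre (a point): dark metal fly reel, 88 mm across x 28 mm high (a small handle to 42 mm), lying loose on the bench beside one end of the organiser; this point is half-way up its drum
- flybox_centre (a point): green closed fly box, 110 x 75 x 27 mm, lying loose on the bench beside the other end of the organiser; this point is its centre
Not all that is in view belongs to the job. What is meant by the part that bears tin_centre is not purple or yellow, and is the smaller of those in its own colour.

How it is judged:
By the outcome, as a careful person would: the job done as asked, in the order asked, and still so for the second after the job is handed in, with the robot touching nothing.
It also fails if it takes over 48 s, if anything falls off the work surface, if the arm or the gripper's body presses on something with over 40 N, if the wrist force passes 120 N, or if a joint passes its speed limit or range.

## Working session

There is one attempt and no reset: what is moved stays moved. The work goes in short steps, each a Python script; the robot and the scene stay as the last script left them, time stands still between calls to the robot, and variables do not carry over. Pictures are saved under pics/ and viewed, about 8 in all and at most 12, crops included, and the job is handed in when it is done.

```bash
mkdir -p pics
python3 - <<'E'
from station import robot, eoat, kin, optics, order, finder
import cv2, numpy as np
a=optics.capture("scene"); b=optics.capture("top")
cv2.imwrite("pics/s.png",a); cv2.imwrite("pics/t.png",b)
s=robot.state(); print(s)
for n in("scene","top"): print(n,optics.camera_info(n))
for n in("scene","top"):
  for t in("tin_centre","orange_lid_spot","orange_lid","blue_lid","bottle_centre","reel_centre","flybox_centre","organiser"):
    print(n,t,[(round(float(d["score"]),2),[int(v) for v in d["box"]],int(d["mask"].sum())) for d in finder.cut_out(t,n)][:4])
print(robot.state()["time"])
E
```

```text
{'time': 0.1, 'q': array([ 1.05967282e+00,  5.27545835e-02,  1.40166303e+00,  9.42392676e-06,
        1.68859527e+00, -7.03233436e-02]), 'joint_velocities': array([-0.00147408, -0.00259901, -0.00179502,  0.00185682, -0.00048151,
       -0.00026767]), 'joint_efforts': array([ 2.03311312e-03, -3.82584894e+01, -3.60983777e+01,  6.91982194e-06,
        4.76057219e-03,  2.20510015e-05]), 'position': array([0.22384863, 0.47457599, 0.23054658]), 'tcp_rot': array([-3.14017659e+00, -1.09130111e-04,  2.70079352e+00]), 'ft_force': array([0.25896206, 0.45910288, 0.3034801 ]), 'moment': array([-0.04924452, -0.01353639, -0.01543823]), 'opening': 0.08521922304706916}
scene {'mtx': array([[482.21044662,   0.        , 316.69874031],
       [  0.        , 482.21044662, 197.32542461],
       [  0.        ,   0.        ,   1.        ]]), 'extrinsics': array([[-0.30675195, -0.6590229 ,  0.68672561,  1.37039388],
       [ 0.95178177, -0.20948701,  0.22411306,  0.28648735],
       [-0.00383554,  0.72236003,  0.69150653,  0.87494729],
       [ 0.        ,  0.        ,  0.        ,  1.        ]])}
top {'mtx'
[... 1031 characters left out ...]
0, 153, 425, 249], 7609)]
top tin_centre [(0.78, [342, 119, 380, 158], 1220), (0.67, [343, 194, 379, 224], 784), (0.67, [393, 133, 423, 158], 619), (0.55, [415, 244, 455, 286], 1476)]
top orange_lid_spot [(0.9, [329, 179, 396, 254], 3014), (0.59, [345, 193, 380, 227], 782)]
top orange_lid [(0.88, [332, 179, 398, 254], 3033), (0.56, [212, 205, 275, 280], 3545)]
top blue_lid [(0.78, [210, 208, 275, 280], 3524), (0.48, [331, 179, 398, 254], 3061)]
top bottle_centre [(0.62, [231, 229, 246, 244], 180)]
top reel_centre [(0.67, [416, 179, 456, 216], 1159)]
top flybox_centre [(0.7, [155, 247, 192, 294], 1409)]
top organiser [(0.91, [226, 183, 397, 286], 5819), (0.18, [414, 179, 458, 217], 1143)]
0.9
```

View pics/s.png

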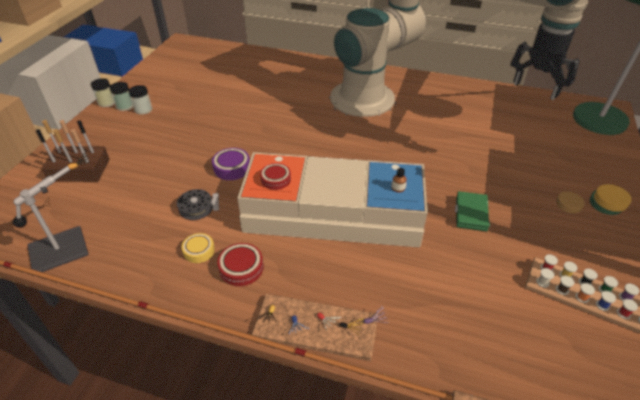

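View pics/t.png

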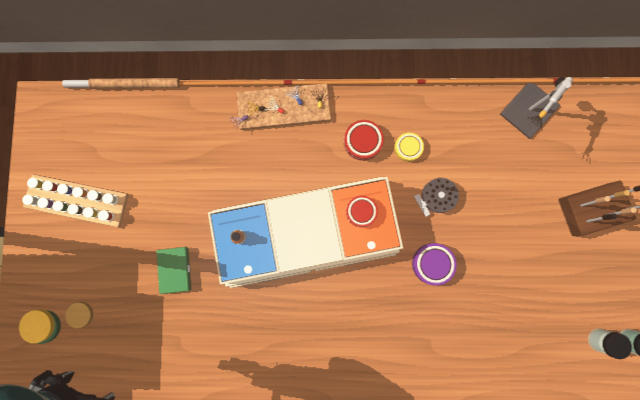

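```bash
cat > h.py <<'E'
import cv2, numpy as np
from station import optics
def ray(cam,uv,z):
    i=optics.camera_info(cam);K=i["mtx"];T=i["extrinsics"]
    d=np.linalg.solve(K,[uv[0],uv[1],1]);d=T[:3,:3]@(d*[1,-1,-1]);o=T[:3,3]
    return o+d*(z-o[2])/d[2]
def blob(mask,box,fill=False):
    m=np.zeros(mask.shape,np.uint8);l,t,r,b=box;m[t:b,l:r]=mask[t:b,l:r]
    n,lab,st,c=cv2.connectedComponentsWithStats(m);k=1+np.argmax(st[1:,4])
    cs,_=cv2.findContours((lab==k).astype(np.uint8),cv2.RETR_EXTERNAL,cv2.CHAIN_APPROX_NONE)
    return c[k],cs[0][:,0],st[k,4]
E
python3 - <<'E'
from h import *
def hsv(p): return cv2.cvtColor(cv2.imread(p),cv2.COLOR_BGR2HSV).astype(int)
T=hsv("pics/t.png"); S=hsv("pics/s.png")
def rng(I,h,s,v): return ((I[...,0]>=h[0])&(I[...,0]<=h[1])&(I[...,1]>=s[0])&(I[...,1]<=s[1])&(I[...,2]>=v[0])&(I[...,2]<=v[1])).astype(np.uint8)
w=rng(T,(0,180),(0,90),(190,255))
for nm,b in(("osp",(364,238,379,252)),("bsp",(241,262,255,275))):
    c,_,a=blob(w,b); print(nm,c,a,ray("top",c,.1095))
ws=rng(S,(0,180),(0,90),(150,255))
for nm,b in(("osp",(272,155,286,163)),("bsp",(388,162,401,172))):
    c,_,a=blob(ws,b); print("scene",nm,c,a,ray("scene",c,.1095))
for cam,I,b in(("top",T,(340,190,384,232)),("scene",S,(255,158,296,193))):
    print(cam,I[(b[1]+b[3])//2,(b[0]+b[2])//2])
    r=((I[...,0]<=4)|(I[...,0]>=172)).astype(np.uint8)*(I[...,1]>90)
    c,k,a=blob(r,b); (e,ax,an)=cv2.fitEllipse(k); print("tin red",cam,c,a,e,ax,ray(cam,e,.1335))
for cam,I,bo,bb in(("top",T,(322,170,405,262),(205,195,280,285)),):
    for nm,h,b in(("o",(5,14),bo),("b",(95,115),bb)):
        m=rng(I,h,(130 if nm=="b" else 175,255),(100,255)); c,k,a=blob(m,b)
        pts=np.array([ray(cam,p,.1095)[:2] for p in k],np.float32)*1000
        R=cv2.minAreaRect(pts);print(nm,a,R)
cv2.imwrite("pics/tz.png",cv2.resize(cv2.imread("pics/t.png")[165:300,195:475],None,fx=2.8,fy=2.8,interpolation=cv2.INTER_CUBIC))
E
```

```text
osp [370.74 244.62] 50 [ 0.50753977 -0.09539701  0.1095    ]
bsp [247.78461538 269.04615385] 65 [0.45021301 0.18834795 0.1095    ]
scene osp [278.5 158.5] 20 [ 0.50525629 -0.0960616   0.1095    ]
scene bsp [394.390625 165.140625] 64 [0.44301164 0.18574376 0.1095    ]
top [  3 181 215]
tin red top [361.57671958 210.63227513] 378 (361.5807189941406, 210.64002990722656) (20.852657318115234, 21.28085708618164) [ 0.58401946 -0.0730386   0.1335    ]
scene [  2 192 150]
tin red scene [275.84186047 183.15813953] 215 (275.2306213378906, 177.25836181640625) (22.129060745239258, 27.345537185668945) [ 0.59905232 -0.0664292   0.1335    ]
o 1135 ((571.6365966796875, -90.03441619873047), (155.22299194335938, 112.33733367919922), 11.225756645202637)Traceback (most recent call last):
  File "<stdin>", line 17, in <module>
  File "h.py", line 9, in blob
    n,lab,st,c=cv2.connectedComponentsWithStats(m);k=1+np.argmax(st[1:,4])
                                                       ~~~~~~~~~^^^^^^^^^^
    return _wrapfunc(a, 'argmax', axis=axis, out=out, **kwds)
    return bound(*args, **kwds)
ValueError: attempt to get argmax of an empty sequence
```

```bash
cat >> h.py <<'E'
YAW=0.1994; C=np.array([0.5416,0.0592]); A=[np.pi,0,YAW]
def W(x,y,z):
    c,s=np.cos(YAW),np.sin(YAW); return [C[0]+c*x-s*y,C[1]+s*x+c*y,z]
def O(p):
    c,s=np.cos(YAW),np.sin(YAW); d=np.array(p[:2])-C; return np.round([c*d[0]+s*d[1],-s*d[0]+c*d[1]],4)
E
python3 - <<'E'
from h import *
from station import robot,eoat,kin
print(kin.solve_ik(W(.0154,-.206,.117),A))
eoat.move_gripper(0.0,20)
robot.movep(W(.0154,-.206,.25),A)
robot.move_straight(W(.0154,-.206,.117),max_speed=.12)
s=robot.state();print(s["time"],s["position"],s["tcp_rot"],s["ft_force"],s["opening"],O(s["position"]))
im=optics.capture("scene")[120:260,150:440];cv2.imwrite("pics/a.png",cv2.resize(im,None,fx=2.7,fy=2.7,interpolation=cv2.INTER_CUBIC))
E
```

```text
[-2.89803195e-01  3.60681689e-01  1.27713838e+00 -4.44089210e-16
  1.50377259e+00  1.08159313e+00]
5.475 [ 0.59801787 -0.13981133  0.1181226 ] [ 3.14073903e+00 -1.69877352e-03  1.99412288e-01] [ 0.3541918   0.13590478 -0.01447616] -1.9390839033567334e-05 [ 0.0159 -0.2062]
```

View pics/a.png

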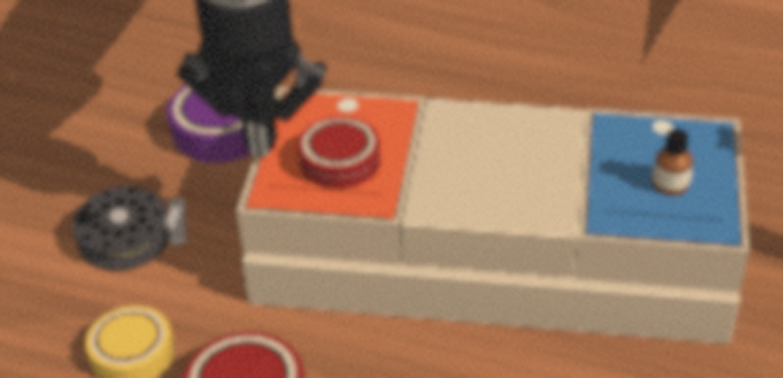

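Run:
```python
from h import *
from station import robot,eoat,kin
def say():
    s=robot.state();print(round(s["time"],2),O(s["position"]),s["position"][2].round(4),s["ft_force"].round(2))
for y in(-.15,-.1,-.058):
    robot.move_straight(W(.0154,y,.117),max_speed=.04); say()
robot.move_straight(W(.0154,-.08,.117),max_speed=.05)
robot.move_straight(W(.0154,-.08,.22),max_speed=.15)
robot.movep(W(-.064,-.145,.22),A); say()
im=optics.capture("scene")[120:260,150:440];cv2.imwrite("pics/b.png",cv2.resize(im,None,fx=2.7,fy=2.7,interpolation=cv2.INTER_CUBIC))
t=optics.capture("top");cv2.imwrite("pics/bt.png",cv2.resize(t[150:300,195:475],None,fx=2.8,fy=2.8,interpolation=cv2.INTER_CUBIC))
I=cv2.cvtColor(t,cv2.COLOR_BGR2HSV).astype(int)
r=(((I[...,0]<=6)|(I[...,0]>=172))&(I[...,1]>130)).astype(np.uint8)
c,k,a=blob(r,(275,190,332,275));e,ax,_=cv2.fitEllipse(k);print(e,ax,a,O(ray("top",e,.132)))
```

```text
7.08 [ 0.0154 -0.1501] 0.117 [ 0.31  0.08 -0.24]
8.47 [ 0.0154 -0.1001] 0.117 [-0.38 -0.5   0.8 ]
9.68 [ 0.0154 -0.0581] 0.117 [0.66 0.13 0.49]
11.59 [-0.0647 -0.1453] 0.2192 [0.19 0.72 0.71]
(306.16058349609375, 223.01177978515625) (21.057950973510742, 21.14522933959961) 379 [ 0.0125 -0.0087]
```

View pics/b.png

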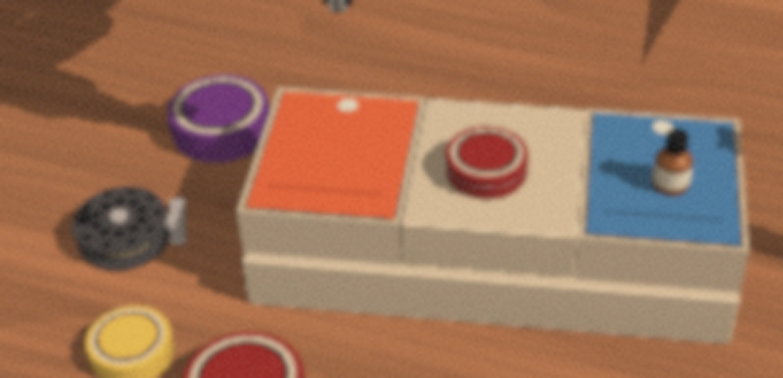

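View pics/bt.png

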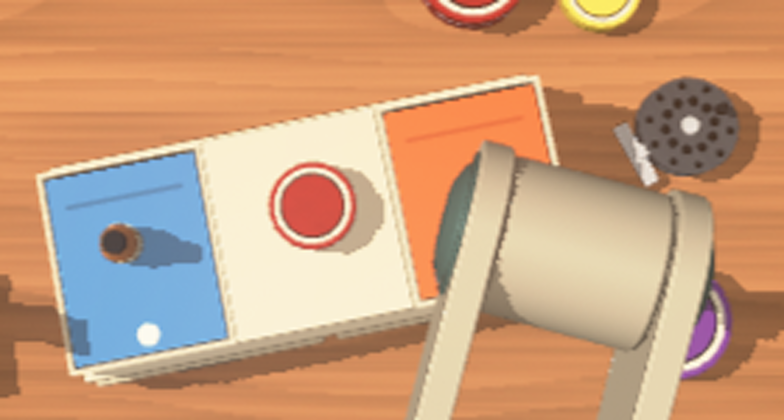

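Run:
```python
from h import *
from station import robot,eoat,kin
x,y=-.0635,-.145
robot.move_straight(W(x,y,.135),max_speed=.12)
robot.move_straight(W(x,y,.1125),max_speed=.03); robot.hold(.1)
f0=robot.state()["ft_force"][2]
z=.1125
while z>.1038:
    z-=.0005; robot.move_straight(W(x,y,z),max_speed=.01); robot.hold(.05)
    s=robot.state(); f=np.mean([s["ft_force"][2]])-f0
    print(round(s["position"][2]*1e3,2),round(f,1),end="; ")
    if f>8: break
print()
robot.move_straight(W(x,y,.125),max_speed=.03)
robot.move_straight(W(x,y,.25),max_speed=.08)
robot.movep([.40,-.35,.3],A)
s=robot.state();print(s["time"],s["ft_force"])
im=optics.capture("scene")[100:260,150:500];cv2.imwrite("pics/c.png",cv2.resize(im,None,fx=2.2,fy=2.2,interpolation=cv2.INTER_CUBIC))
t=optics.capture("top");cv2.imwrite("pics/ct.png",cv2.resize(t[110:300,145:475],None,fx=2.4,fy=2.4,interpolation=cv2.INTER_CUBIC))
I=cv2.cvtColor(t,cv2.COLOR_BGR2HSV).astype(int)
r=(((I[...,0]<=6)|(I[...,0]>=172))&(I[...,1]>130)).astype(np.uint8)
c,k,a=blob(r,(275,190,332,275));e,ax,_=cv2.fitEllipse(k);print(e,ax,a,O(ray("top",e,.132)))
```

```text
112.03 -0.1; 111.46 -0.5; 110.99 -0.5; 110.45 -0.2; 109.97 -0.5; 109.66 0.6; 109.19 1.6; 108.59 2.3; 108.05 3.3; 107.54 2.4; 106.99 3.6; 106.51 3.1; 106.01 2.9; 105.5 2.5; 104.99 4.2; 104.63 3.8; 104.52 7.0; 104.45 9.5; 
22.6167 [ 0.51486238 -0.58707018 -0.02203197]
(306.1865234375, 222.99734497070312) (21.061992645263672, 21.20173454284668) 380 [ 0.0125 -0.0088]
```

View pics/c.png

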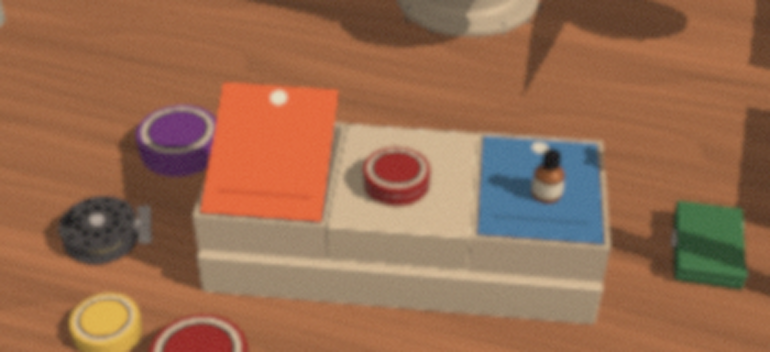

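View pics/ct.png

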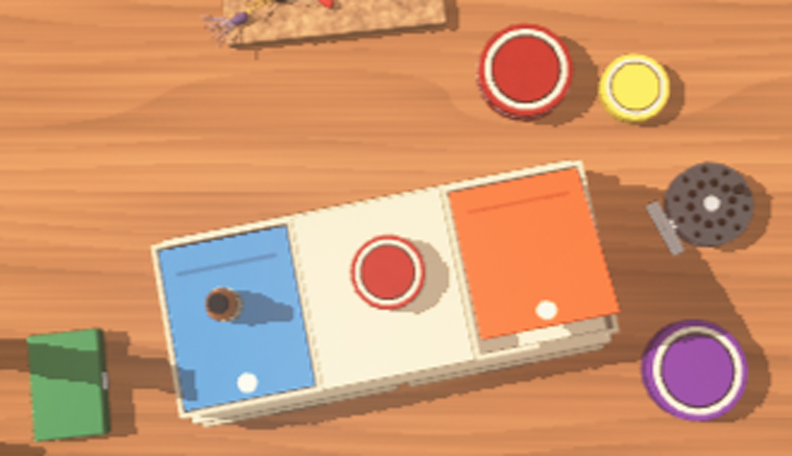

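The orange lid is ajar, with its spot raised to (278,97). The tin is on the deck at (397,175), the blue lid is shut with the bottle in place, and the arm is clear.

```bash
python3 -c "
from station import order,robot
order.hand_in();print(robot.state()['time'])"
```

```text
the job is handed in; nothing more can be done
the job is handed in; nothing more can be done
```

The job is done and handed in at about 23 s of the 48 s allowed; the hand-in gives no verdict.

- **Tin:** I pushed it off the orange lid with the outside of the shut fingers, without gripping or lifting it. The last picture puts its centre about 13 mm behind and 9 mm to the right of the deck centre. At 72 mm across, that is wholly on the deck, and it did not move during the press.
- **Orange lid:** I pressed the spot about 5 mm down, to its solid stop. It took about 3–4 N, with a peak of 9.5 N at the stop. I then rose straight up, and the final pictures show the lid ajar.
- **Everything else:** In the same pictures the blue lid looks shut with the bottle still on it. The reel and green fly box look unmoved, judged by eye only. The arm is clear of everything.

One disagreement: my first fix of the tin from the scene camera was about 16 mm off the top camera's. I put that down to a poor colour outline and used the top camera. The push confirmed this, as the tin ended about 4 mm from where I expected.

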